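# Find the blind hole of a polishing-spindle sleeve and hold it up to the lamp

### The arm

A 6-joint arm with a two-finger parallel gripper is mounted at the origin on the work surface. World frame = base frame: x ahead of the robot, y to its left, z up, the work surface at z = 0. Lengths are in mm, angles in rad, forces in N, time in s.
With the tool pointing down it reaches from about 350 to 975 mm from the base axis. Payload 7.1 kg.
Tool frame: the origin (TCP) lies midway between the tips of the shut fingers; the grasp point (between the pads) lies 19 mm behind it (ctrl.grasp_offset is the distance from the TCP to the grasp point, in mm); z points along the fingers, y is the line along which they close (so a half turn about z gives the same grasp; the last joint's range is limited). The gripper opens to 88 mm and grips with 3 to 60 N. Pads are 20 mm wide; open, the fingers measure 115 mm over their backs; the gripper's body (75 mm by 178 mm) begins 61 mm behind the grasp point.
Start: joints at [1.275, 0.423, 1.63, -0, 1.089, -0.019], TCP at [170.768, 601.201, 222.675] pointing down, gripper open.
Joint ranges: [-3, 3], [-0.9, 2.11], [0.09, 2.58], [-1.31, 4.45], [0.11, 2.69], [-2.54, 2.54]. Speed limits (rad/s): [2.39, 2.39, 3.01, 3.14, 3.14, 3.14].

### API

Orientations are given as a rotation vector (axis times angle).
In Python, from workcell import sensors, viewer, ctrl gives the robot as it stands. The module is installed in compiled form; this text tells all that it offers.
- The arm moves only by the shell command python3 -m handwheel 'ROWS'. ROWS is JSON, a list of rows, each a list of 7 numbers: the shift along the tool's x, y, z in mm, then the turn, a rotation vector about the tool's x, y, z in rad, then the closure, from 0 (fully open) to 1 (shut). In form: [[x, y, z, rx, ry, rz, jaw], ...]. A call has 1 to 10 rows; each row shifts and turns the commanded pose from where the row before left it, along the tool's axes as they then stand; what a row does not reach is not made up. A row lasts 1/8 s, in which the tool goes at most 62.5 mm and 10.7 degrees, less where a joint would pass 70% of its speed; a pose out of reach is approached as far as the arm can. A call is refused whole if a number of a shift passes 62.5 or a number of a turn 0.188, either way. A call with a gripper value outside its range is refused whole. The fingers move at their own pace and stop on an object; the grip force is fixed at half the most. Time passes only in rows, so rows that do not move let the fingers close. It gives the time, the measured TCP pose, the force, the opening and the grip force at its end, in the units of the state.
- sensors.get_obs(): the state, without advancing time (a new reading comes with each control period).
- viewer.get_image(name): name is "scene" or "top" or "wrist"; returns a dict with "frame" (400x640x3 uint8, blue, green, red), "fov_y" (degrees; the focal length in pixels is half the picture's height over the tangent of half this angle, whatever the lens; pixels are square), "cx", "cy" (the principal point, pixels), "R" (3x3) and "t" (3): a world point X has camera coordinates R X + t. Camera axes: x right, y down, z forward; pixel columns grow to the right and rows downward; lengths in mm; the calibration is good to about 2 mm. A picture is of the moment at which its call begins. There is no depth.
- ctrl.close_job(): hands the job in; it is judged then, once.
The state is a dict: "t": time; "qpos": joint angles; "qvel": joint speeds; "joint_torque": joint torques, N m; "ee_pos": TCP position; "orientation": TCP orientation; "ft_force": force on the tool from outside, world axes, zero at the start; "moment": the same for the moment, N m; "width": finger opening in mm; "grasp_force": force on a finger pad.
Only numpy, scipy, OpenCV 4.12 (cv2) and the standard library are available. Lean on these libraries where they do the work, as an engineer would, in place of code of your own. Each camera call takes 0.05 s, during which the arm holds its last target. There are 200 camera calls.

### The job

Set the bench lamp by its black knob so that its arm is aimed at the middle of the green mat and its head shines about 30 degrees down. Then take the aluminium sleeve from the cork pad, feel for its blind hole by trying its ends on the feeler pin until the pin goes well in (20 mm or so), turn the sleeve so that the hole faces straight up, and finish while holding it still like that in the gripper, well clear (at least 10 cm) above the middle of the green mat. Leave the lamp as set, and leave the spare sleeve and the other things on the bench alone.

Things in the scene. Friction and masses are not known exactly. Their poses are not given: they have to be found in the camera images.
- sleeve_a: aluminium sleeve, square bar 56 x 34 x 34 mm, 0.12 to 0.23 kg, lying along its own x; origin at its underside centre (middle at own 0, 0, 17 mm). A blind hole 19 mm wide, 26 deep, is in the middle of one end; whether +x or -x is not told: feel for it. One sleeve (this or sleeve_b, it varies) starts on the cork pad; the other is the spare on the grey pad.
- sleeve_b: the other sleeve, alike but for which end has the hole: aluminium sleeve, square bar 56 x 34 x 34 mm, 0.12 to 0.23 kg, lying along its own x; origin at its underside centre (middle at own 0, 0, 17 mm). A blind hole 19 mm wide, 26 deep, is in the middle of one end; whether +x or -x is not told: feel for it.
- pad: cork pad, 150 x 150 x 6 mm, fixed on the bench; origin at its underside centre. The sleeve to work on starts on it, near its middle.
- spare_pad: grey plastic pad, 110 x 110 x 6 mm, fixed; origin at its underside centre. The spare sleeve lies on it.
- mat: green inspection mat, 130 x 130 x 3 mm, fixed flat on the bench; origin at its underside centre.
- feeler: blue steel feeler stand, fixed: base 70 (x) x 50 (y) x 10 mm, square post 16 x 16 mm, 74 mm high, in the middle; a level steel pin 9 mm thick passes through the post along the stand's own y axis, its axis 65 mm above the bench, and sticks out 35 mm on both sides. Origin: underside centre, below the post.
- pin_left (a point): centre of the pin's end face on the stand's own +y side (43 mm from the post's axis, 65 mm above the bench).
- pin_right (a point): centre of the pin's end face on the stand's own -y side (43 mm from the post's axis, 65 mm above the bench).
- lamp: yellow LED bench lamp, fixed round base 110 mm across, 18 mm high, with a post; origin: underside centre, on the vertical swivel axis.
- lamp_arm (a joint): swivel of the lamp's level arm about the vertical post, rad: at 0 the arm points along the lamp's own -x, growing counter-clockwise seen from above; range -0.9 to 1.7. Stays where it is left (stiff by friction, 0.25 N m, about 2.3 N at the knob).
- lamp_head (a joint): tilt of the lamp head, rad: 0 = shining level along the arm, positive = shining downwards, negative = upwards; range -0.6 to 1.0; 30 degrees down is 0.524. Stays where it is left (0.12 N m, about 2 N at the knob).
- lamp_aim (a point): point on the swivelling arm at the head's tilt axis, 110 mm out from the swivel axis, 170 mm above the bench. Its axes turn with the swivel only: its own -x is the level direction in which the lamp is aimed, its own y is the tilt axis.
- lamp_knob (a point): centre of the black ball knob (24 mm across) on an 8 mm stem on the head: 60 mm from the tilt axis, straight above it at tilt 0 (230 mm above the bench), moving forward (the way the lamp shines) as the head tilts down. Pinched across the arm it can be led through swivel and tilt, pivoting in the fingers. The yellow head, 68 mm across, reaches 65 mm forward of the tilt axis.
- brush_tin: bystander: steel tin 76 mm across, 85 mm high, with brush handles up to 180 mm high; origin underside centre.
- jar: bystander: amber glass jar 60 mm across, 75 mm high; origin underside centre.
- wax_bar: bystander: red-brown bar of polishing compound 100 x 45 x 30 mm; origin underside centre.
- acrylic_box: bystander: clear open box with four compartments, 120 x 90 x 35 mm; origin underside centre.
- screwdriver: bystander: screwdriver with a red handle lying flat, about 200 mm long.

How it is judged:
By the outcome, as a careful person would: the job done as asked, in the order asked, and still so for the second after the job is handed in, while the arm keeps its last pose, push and grip.
It also fails if it takes over 72 s, if anything falls off the work surface, if the arm or the gripper's body presses on something with over 40 N, if the wrist force passes 120 N, or if a joint passes its speed limit or range.

## Working session

There is one attempt and no reset: what is moved stays moved. The work goes in short steps, Python scripts to look and compute and a shell command to move; the robot and the scene stay as the last step left them, time stands still between calls to the robot, and variables do not carry over. Pictures are saved under pics/ and viewed, at most 10 in all, crops included, and the job is handed in when it is done.

```bash
mkdir -p pics; python3 - <<'E'
from workcell import sensors, viewer, ctrl
import cv2, numpy as np
for n in ("scene","top"):
    d=viewer.get_image(n); cv2.imwrite(f"pics/{n}0.png",d["frame"]); 
    print(n,d["fov_y"],d["cx"],d["cy"],np.round(d["R"],4).tolist(),np.round(d["t"],1).tolist(), d.keys())
print(sensors.get_obs(), ctrl.grasp_offset)
E
```

```text
scene 57.32865258609645 316.4217509116463 200.60867040329285 [[0.8119, 0.5836, 0.0149], [0.3545, -0.4725, -0.8069], [-0.4639, 0.6604, -0.5905]] [-477.4, -110.0, 1722.1] dict_keys(['frame', 'fov_y', 'cx', 'cy', 'R', 't'])
top 51.611010953331444 322.2565263051203 198.5550636851788 [[-0.0066, -0.9998, -0.0173], [-0.9944, 0.0083, -0.1053], [0.1054, 0.0165, -0.9943]] [-6.9, 601.2, 1482.3] dict_keys(['frame', 'fov_y', 'cx', 'cy', 'R', 't'])
{'t': 0.1, 'qpos': array([ 1.27497983e+00,  4.23756432e-01,  1.63059847e+00, -1.51409238e-05,
        1.08859437e+00, -1.89842558e-02]), 'qvel': array([-0.00122445, -0.0028351 , -0.00080458,  0.00224402,  0.00155001,
       -0.00154312]), 'joint_torque': array([-6.54602518e-04, -5.45617425e+01, -2.74325842e+01,  6.45496161e-02,
        1.88434089e-02, -2.31149994e-05]), 'ee_pos': array([170.6441181 , 600.73871937, 221.99035177]), 'orientation': array([-4.33421311e-01, -3.11134907e+00,  2.10780057e-03]), 'ft_force': array([ 1.26017857,  0.33259607, -0.16614211]), 'moment': array([-0.00518309, -0.02752198,  0.02201929]), 'grasp_force': 0.0, 'width': 87.92185066283669} 18.700000000000003
```

View pics/scene0.png

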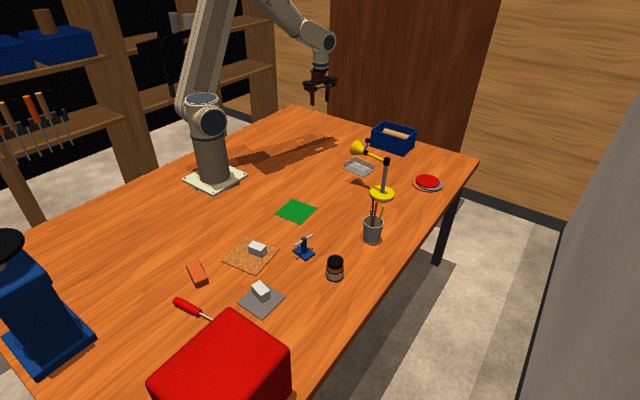

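View pics/top0.png

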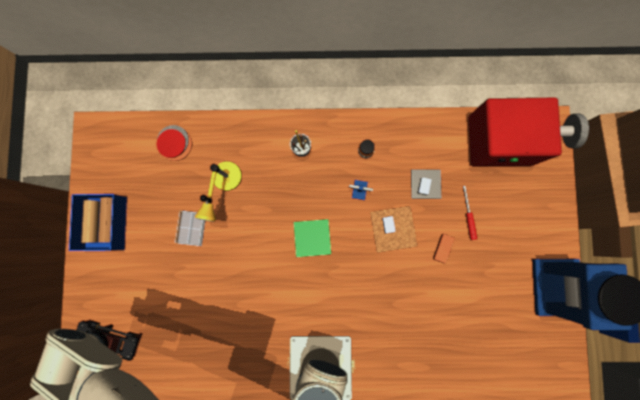

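Top view: lamp base (228,176), knob near (206,199), mat (312,238), sleeve (389,225) on cork, feeler (360,189). Next I take enlarged crops.

```bash
python3 - <<'E'
import cv2, numpy as np
t=cv2.imread("pics/top0.png"); s=cv2.imread("pics/scene0.png")
f=lambda im,x,y,w,h,k:cv2.resize(im[y:y+h,x:x+w],None,fx=k,fy=k,interpolation=cv2.INTER_CUBIC)
a=f(t,180,150,80,60,5)   # 400x300
b=f(t,340,175,80,60,5)  # 400x300
c=f(s,340,130,80,60,5)
d=f(s,240,220,80,60,5)
cv2.imwrite("pics/c1.png",np.vstack([np.hstack([a,b]),np.hstack([c,d])]))
E
```

```text
(no output)
```

View pics/c1.png

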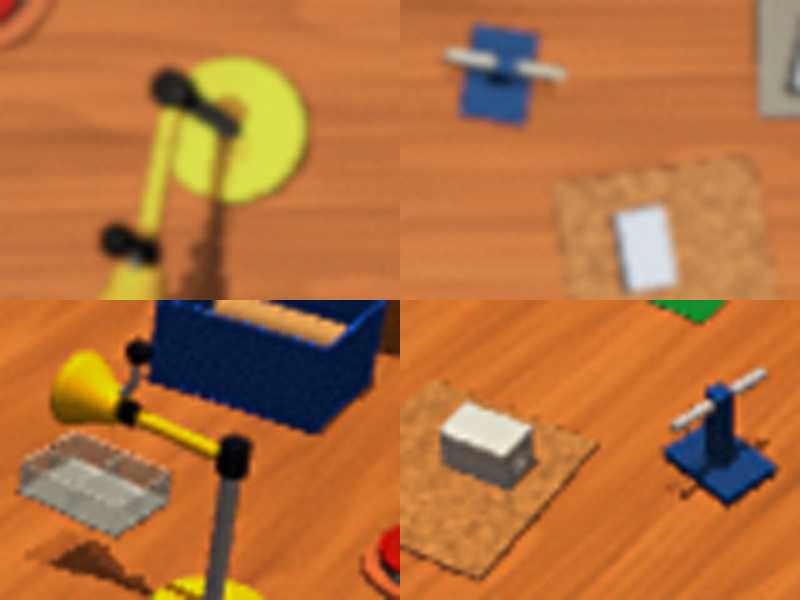

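Crops: lamp base, post cap, tilt axis and knob are clear in both views, as are the feeler pin ends and sleeve top. Now I compute positions.

```bash
cat > h.py <<'E'
from workcell import sensors, viewer, ctrl
import numpy as np, cv2
from scipy.spatial.transform import Rotation as Ro
def ray(d,u,v):
    f=200/np.tan(np.radians(d["fov_y"]/2)); R=np.array(d["R"]);t=np.array(d["t"])
    c=-R.T@t; r=R.T@np.array([(u-d["cx"])/f,(v-d["cy"])/f,1]); return c,r/np.linalg.norm(r)
def onz(d,u,v,z):
    c,r=ray(d,u,v); return c+r*(z-c[2])/r[2]
def tri(*obs):
    A=0;b=0
    for d,u,v in obs:
        c,r=ray(d,u,v); P=np.eye(3)-np.outer(r,r); A=A+P;b=b+P@c
    return np.linalg.solve(A,b)
def proj(d,X):
    f=200/np.tan(np.radians(d["fov_y"]/2)); p=np.array(d["R"])@X+np.array(d["t"])
    return np.array([p[0]/p[2]*f+d["cx"],p[1]/p[2]*f+d["cy"]])
E
python3 - <<'E'
from h import *
np.set_printoptions(precision=1,suppress=True)
T=viewer.get_image("top");S=viewer.get_image("scene")
print("base",onz(T,227,176,18),"posttop",onz(T,214.4,167.6,185),tri((T,214.4,167.6),(S,387,161)))
print("axis",onz(T,209.4,200.4,170),tri((T,209.4,200.4),(S,365.4,152.4)))
print("knob",tri((T,203.4,198),(S,368,140.4)))
a=tri((T,350,186.4),(S,312.6,235));b=tri((T,372.6,190),(S,295,245.4))
print("pin L",onz(T,350,186.4,65),a,"pin R",onz(T,372.6,190,65),b)
c=lambda x,y:onz(T,(x-400)/5+340,y/5+175,10)[:2]
print("feeler corners",*[c(*p) for p in((475,25),(540,35),(525,125),(458,115))])
c=lambda x,y:onz(T,(x-400)/5+340,y/5+175,40)[:2]
q=[c(*p) for p in((615,213),(662,206),(678,285),(628,292))];print("sleeve",q,np.mean(q,0))
print("mat",onz(T,312,238.5,3))
hsv=cv2.cvtColor(T["frame"],cv2.COLOR_BGR2HSV);m=cv2.inRange(hsv,(45,120,60),(75,255,255));m[:200]=0;M=cv2.moments(m,True);print("mat",M["m00"],onz(T,M["m10"]/M["m00"],M["m01"]/M["m00"],3))
f=200/np.tan(np.radians(T["fov_y"]/2));print(f)
E
```

```text
base [690.2 343.6  18. ] posttop [691.6 344.5 185. ] [695.6 349.7 169.4]
axis [583.5 363.2 170. ] [584.5 364.6 166.9]
knob [587.6 368.3 223.9]
pin L [ 640.6 -111.7   65. ] [ 644.5 -109.8   57.3] pin R [ 626.9 -192.3   65. ] [ 629.6 -191.2   59.5]
feeler corners [ 672.  -133.5] [ 664.  -181.7] [ 596.8 -169.3] [ 604.6 -119.9]
sleeve [array([ 529.3, -230.5]), array([ 534.1, -264.5]), array([ 477.1, -274.6]), array([ 472.3, -238.6])] [ 503.2 -252.1]
mat [456.2  28.    3. ]
mat 1056.0 [460.  29.   3.]
413.61843871614184
```

```bash
python3 -m handwheel '[[-20,0,-30,0,0,0,0],[-45,-11,-12,0,0,0,0],[-50,-12,-12,0,0,0,0],[-50,-12,-12,0,0,0,0],[-50,-13,-12,0,0,0,0],[-50,-13,0,0,0,0,0],[-50,-13,0,0,0,0,0],[-50,-13,0,0,0,-0.05,0],[-48,-12,0,0,0,-0.05,0],[-48,-12,0,0,0,0,0]]'; python3 - <<'E'
from h import *
d=viewer.get_image("wrist");cv2.imwrite("pics/w1.png",d["frame"])
o=sensors.get_obs();print(o["ee_pos"],Ro.from_rotvec(o["orientation"]).as_matrix().round(3).tolist(),o["qpos"])
print(proj(d,np.array([588,368,229])))
E
```

```text
t: 1.45
ee_pos: [588.6, 373.9, 300.5]
orientation: [-0.277, -3.129, 0.0]
ft_force: [0.1, 0.1, -0.3]
width: 87.9
grasp_force: 0.0
[593.5326535  371.08264807 300.22400049] [[-0.984, 0.179, 0.003], [0.179, 0.984, -0.001], [-0.003, -0.001, -1.0]] [ 0.54287595  0.46664548  1.3772828  -0.00264588  1.29590339 -0.84747741]
[315.50533781 212.85420828]
```

View pics/w1.png

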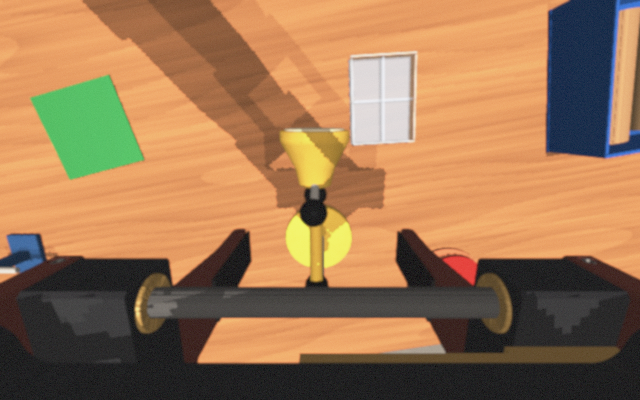

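Wrist view: knob (314,212), tilt axis (315,194), base centre (319,237), mat centre about (89,128). The arm is aligned with the tool x axis.

```bash
python3 - <<'E'
from h import *
np.set_printoptions(precision=1,suppress=True)
d=viewer.get_image("wrist")
print("knob",onz(d,314,212,229),"axis",onz(d,315,194,170),"base",onz(d,319,237,18),"post",onz(d,317,285,185))
print("mat",np.mean([onz(d,*p,3) for p in((32,98),(110,75),(144,159),(70,179))],0))
print("feeler corner/pin",ray(d,0,0)[0])
T=viewer.get_image("top");S=viewer.get_image("scene")
E
```

```text
knob [592.1 364.  229. ] axis [590.4 363.6 170. ] base [697.5 346.   18. ] post [686.1 348.2 185. ]
mat [466.2  28.8   3. ]
feeler corner/pin [523.9 383.9 462. ]
```

```bash
python3 -m handwheel '[[2.5,-6,20,0,0,0,0],[0,0,25,0,0,0,0],[0,0,25,0,0,0,0],[0,0,20,0,0,0,0.3],[0,0,0,0,0,0,1],[0,0,0,0,0,0,1],[0,0,0,0,0,0,1],[0,0,0,0,0,0,1]]';python3 -m handwheel '[[0,0,0,0,0,0,1],[0,0,0,0,0,0,1]]'; python3 - <<'E'
from h import *
d=viewer.get_image("wrist");cv2.imwrite("pics/w2.png",d["frame"])
o=sensors.get_obs();print(o["t"],o["ee_pos"],o["orientation"],o["moment"],o["qpos"])
E
```

```text
t: 2.65
ee_pos: [584.2, 369.7, 211.6]
orientation: [0.277, 3.128, 0.001]
ft_force: [-0.5, 0.3, 0.7]
width: 41.2
grasp_force: 0.0
t: 2.9
ee_pos: [583.7, 369.2, 210.8]
orientation: [-0.277, -3.129, 0.001]
ft_force: [-1.3, -1.5, 2.4]
width: 22.9
grasp_force: 30.0
2.95 [583.70167093 369.16858438 210.87396791] [-2.77548217e-01 -3.12903637e+00  9.94712188e-04] [-0.46884627  0.22947775 -0.04716201] [ 5.46872009e-01  5.31606591e-01  1.48070517e+00 -3.85892605e-04
  1.12987477e+00 -8.46820878e-01]
```

View pics/w2.png

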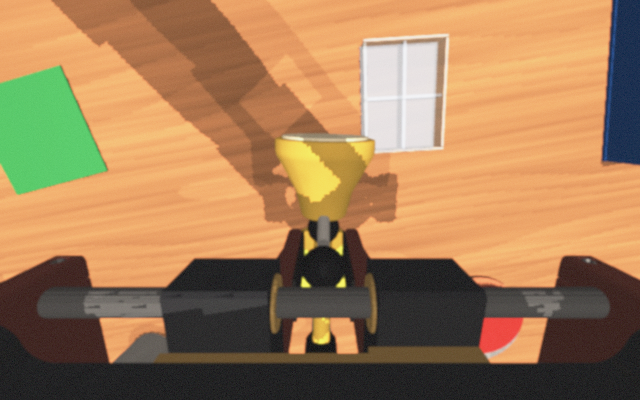

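```bash
python3 -m handwheel '[[0,0,0,0,0,0,1],[0,0,0,0,0,0,1]]'; python3 - <<'E'
from h import *
np.set_printoptions(precision=1,suppress=True)
d=viewer.get_image("wrist")
o=sensors.get_obs();p=o["ee_pos"];print(p,o["width"])
print(proj(d,p+[0,0,18.7]))
for z in(225,230):print("knob",onz(d,323,265,z))
print("axis",onz(d,322,230,170),"mat corner",onz(d,106,170,3),onz(d,62,67,3))
E
```

```text
t: 3.2
ee_pos: [583.7, 369.4, 210.9]
orientation: [-0.278, -3.129, 0.0]
ft_force: [-1.3, -3.1, 2.9]
width: 22.2
grasp_force: 30.0
[583.8 369.4 210.8] 22.728749975104957
[322.5 260.4]
knob [588.8 368.8 225. ]
knob [586.3 369.2 230. ]
axis [588.1 368.2 170. ] mat corner [519.5  98.    3. ] [394.7  91.4   3. ]
```

```bash
python3 -m handwheel '[[-0.1,-3.85,0,0,0,-0.035,1],[-0.3,-7.7,0,0,0,-0.07,1],[-0.3,-7.7,0,0,0,-0.07,1],[-0.3,-7.7,0,0,0,-0.07,1],[-0.3,-7.7,0,0,0,-0.07,1],[-0.3,-7.7,0,0,0,-0.07,1],[-0.3,-7.7,0,0,0,-0.07,1],[-0.3,-7.7,0,0,0,-0.07,1],[-0.1,-3.85,0,0,0,-0.035,1],[0,0,0,0,0,0,1]]'; python3 -m handwheel '[[-0.1,-3.85,0,0,0,-0.035,1],[-0.3,-7.7,0,0,0,-0.07,1],[-0.3,-7.7,0,0,0,-0.07,1],[-0.3,-7.7,0,0,0,-0.07,1],[-0.3,-7.7,0,0,0,-0.07,1],[-0.3,-7.7,0,0,0,-0.07,1],[-0.3,-7.7,0,0,0,-0.07,1],[-0.1,-3.85,0,0,0,-0.035,1],[0,0,0,0,0,0,1],[0,0,0,0,0,0,1]]'; python3 - <<'E'
from h import *
np.set_printoptions(precision=1,suppress=True)
d=viewer.get_image("wrist");cv2.imwrite("pics/w3.png",d["frame"])
o=sensors.get_obs();p=o["ee_pos"];R=Ro.from_rotvec(o["orientation"]).as_matrix();print(p,o["ft_force"],o["qpos"],np.degrees(np.arctan2(R[1,0],R[0,0]))%360)
a=np.array([-231,-317])/392.2
k=np.array([694,346])+140*a;print("target knob",k,"now",p+[0,0,18.7], "arm ang by grip",np.degrees(np.arctan2(p[1]-346,p[0]-694))%360)
E
```

```text
t: 4.5
ee_pos: [590.3, 308.8, 210.7]
orientation: [0.597, -3.084, 0.0]
ft_force: [-2.1, -3.3, 3.0]
width: 22.2
grasp_force: 30.0
t: 5.75
ee_pos: [622.1, 265.7, 210.7]
orientation: [-1.327, 2.847, -0.001]
ft_force: [-0.9, -4.5, 3.4]
width: 22.5
grasp_force: 30.0
[622.2 265.7 210.6] [-0.9 -4.7  2.4] [ 0.4  0.5  1.5 -0.   1.1 -2.1] 229.98654269740393
target knob [611.5 232.8] now [622.2 265.7 229.3] arm ang by grip 228.19805049598807
```

View pics/w3.png

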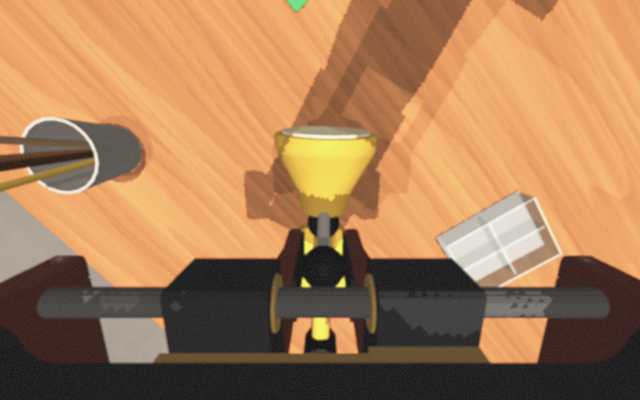

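```bash
python3 -m handwheel '[[-0.1,-3.85,0,0,0,-0.035,1],[-0.1,-3.85,0,0,0,-0.035,1],[6.3,0,0.3,0,0,0,1],[6.2,0,1,0,0,0,1],[6.1,0,1.6,0,0,0,1],[5.9,0,2.2,0,0,0,1],[5.6,0,2.9,0,0,0,1],[0,0,0,0,0,0,1],[0,0,0,0,0,0,1]]'; python3 - <<'E'
from h import *
np.set_printoptions(precision=1,suppress=True)
d=viewer.get_image("wrist");cv2.imwrite("pics/w4.png",d["frame"][150:400,220:420].repeat(2,0).repeat(2,1))
s=viewer.get_image("scene");np.savez("s4.npz",**s);t=viewer.get_image("top");np.savez("t4.npz",**t)
np.savez("w4.npz",**d)
W=cv2.resize(d["frame"][100:400,170:470],(600,600))[:300*2]
o=sensors.get_obs();p=o["ee_pos"];R=Ro.from_rotvec(o["orientation"]).as_matrix();print(p,np.degrees(np.arctan2(R[1,0],R[0,0]))%360)
for n,(i) in dict(s=s,t=t).items():print(n,proj(i,p+[0,0,18.7]),proj(i,np.array([629,256.,170])))
def crop(i,c,h):
    c=np.round(c).astype(int);return cv2.resize(i["frame"][c[1]-h:c[1]+h,c[0]-h:c[0]+h],(400,400),interpolation=cv2.INTER_CUBIC),c-h
a,ca=crop(s,proj(s,np.array([640,265.,170])),40);print(ca)
b=cv2.resize(d["frame"][180:380,220:420],(400,400),interpolation=cv2.INTER_CUBIC)
cv2.imwrite("pics/c4.png",np.hstack([a,b]))
E
```

```text
t: 6.92
ee_pos: [610.2, 237.0, 203.7]
orientation: [-1.426, 2.798, -0.0]
ft_force: [-2.6, -0.5, 8.3]
width: 22.8
grasp_force: 30.0
[610.2 237.  203.7] 234.00662850069705
s [356.3 154.4] [361.6 165.2]
t [243.9 190.2] [241.6 186.6]
[325 125]
```

View pics/c4.png

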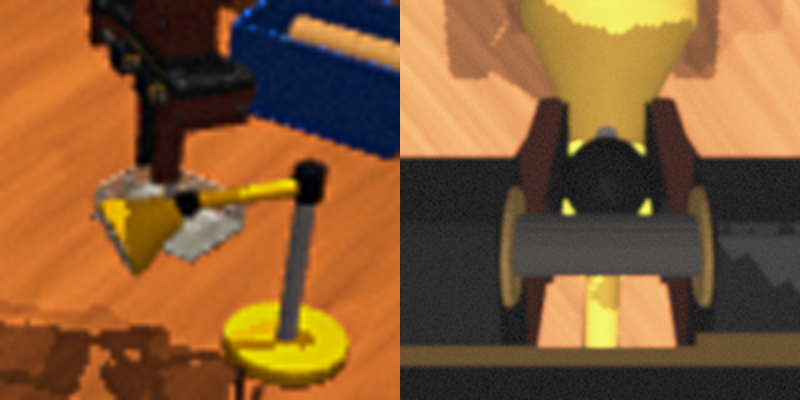

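```bash
python3 -m handwheel '[[0,0,0,0,0,0,0.6],[0,0,0,0,0,0,0.3],[0,0,0,0,0,0,0],[0,0,0,0,0,0,0],[0,0,-10,0,0,0,0],[0,0,-30,0,0,0,0],[0,0,-30,0,0,0,0],[0,0,-20,0,0,0,0],[0,0,0,0,0,0,0],[0,0,0,0,0,0,0]]'; python3 - <<'E'
from h import *
d=viewer.get_image("wrist");np.savez("w5.npz",**d);s=viewer.get_image("scene");np.savez("s5.npz",**s)
a=cv2.resize(s["frame"][135:195,330:410],None,fx=7,fy=7,interpolation=cv2.INTER_CUBIC)[:400]
o=sensors.get_obs();p=o["ee_pos"];print(p)
b=cv2.resize(d["frame"][100:300,240:360],None,fx=2,fy=2,interpolation=cv2.INTER_CUBIC)
cv2.imwrite("pics/c5.png",np.hstack([a,b]))
E
```

```text
t: 8.32
ee_pos: [609.9, 236.8, 292.0]
orientation: [1.427, -2.798, -0.0]
ft_force: [-0.7, 0.6, 0.1]
width: 87.9
grasp_force: 0.0
[609.77442267 236.72031845 291.42907695]
```

View pics/c5.png

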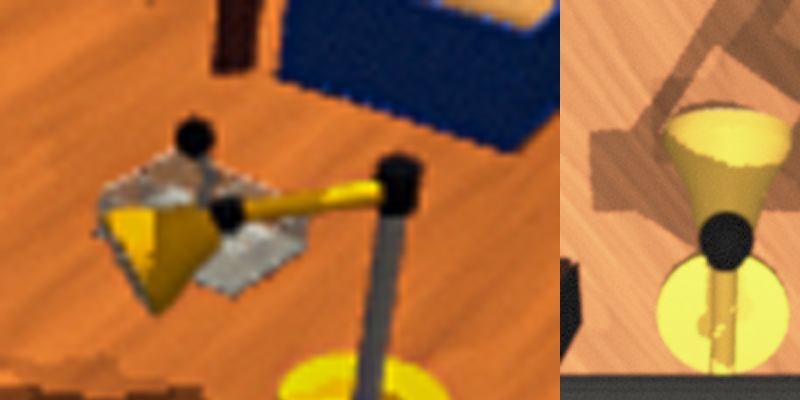

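Scene: knob (195,137), tilt axle (230,213), post cap (399,185) in crop; wrist: knob (323,220), base centre (321,256), arm straight up the picture.

```bash
python3 - <<'E'
from h import *
np.set_printoptions(precision=2,suppress=True)
s=dict(np.load("s5.npz"));w=dict(np.load("w5.npz"))
B=np.array([694,346.])
for ang in (230,234,238):
    a=np.r_[np.cos(np.radians(ang)),np.sin(np.radians(ang)),0];A=np.r_[B,170]+110*a
    print(ang,"arm",proj(s,A)-proj(s,np.r_[B,170]), "obs axle-post",(230-399)/7,(213-185)/7,"axle",proj(s,A),330+230/7,135+213/7)
    for t in(.3,.4,.5,.6): print(t,"knob-axle",proj(s,A+60*(np.sin(t)*a+[0,0,np.cos(t)]))-proj(s,A),"mouth",proj(s,A+65*(np.cos(t)*a-[0,0,np.sin(t)]))-proj(s,A))
print("obs knob",-5,-76/7,"mouth edges", (np.array([105,212])-[230,213])/7,(np.array([158,312])-[230,213])/7)
k=onz(w,323,220.5,222);b=onz(w,321,256,18);v=k-b;print(k,b,np.degrees(np.arctan2(v[1],v[0]))%360,np.hypot(*v[:2]))
for dx in(-300,300):
    p=proj(w,np.array([463,29.,3]));
print("tri knob",tri((s,330+195/7,135+137/7),(w,323,220.5)))
E
```

```text
230 arm [-24.85   2.99] obs axle-post -24.142857142857142 4.0 axle [361.12 164.18] 362.85714285714283 165.42857142857142
0.3 knob-axle [ -2.93 -11.87] mouth [-14.66   5.76]
0.4 knob-axle [ -4.3  -11.26] mouth [-14.24   6.96]
0.5 knob-axle [ -5.62 -10.54] mouth [-13.68   8.09]
0.6 knob-axle [-6.89 -9.72] mouth [-12.99   9.14]
234 arm [-24.14   3.91] obs axle-post -24.142857142857142 4.0 axle [361.82 165.1 ] 362.85714285714283 165.42857142857142
0.3 knob-axle [ -2.81 -11.74] mouth [-14.35   6.32]
0.4 knob-axle [ -4.15 -11.09] mouth [-13.94   7.51]
0.5 knob-axle [ -5.44 -10.33] mouth [-13.4    8.62]
0.6 knob-axle [-6.68 -9.45] mouth [-12.73   9.63]
238 arm [-23.32   4.82] obs axle-post -24.142857142857142 4.0 axle [362.65 166.02] 362.85714285714283 165.42857142857142
0.3 knob-axle [ -2.66 -11.62] mouth [-13.96   6.88]
0.4 knob-axle [ -3.96 -10.92] mouth [-13.57   8.06]
0.5 knob-axle [ -5.22 -10.11] mouth [-13.05   9.14]
0.6 knob-axle [-6.43 -9.19] mouth [-12.4   10.13]
obs knob -5 -10.857142857142858 mouth edges [-17.86  -0.14] [-10.29  14.14]
[613.71 242.99 222.  ] [691.89 345.89  18.  ] 232.77267869329256 129.2312488549706
tri knob [613.99 243.46 219.87]
```

```bash
python3 -m handwheel '[[-20,0,0,0,0,0,0],[-40,0,0,0,0,0,0],[-25,0,0,0,0,0,0],[0,0,0,0,0,0,0],[0,0,0,0,0,0,0],[0,0,0,0,0,0,0]]'; cat > dark.py <<'E'
from h import *
np.set_printoptions(precision=1,suppress=True)
d=viewer.get_image("wrist");np.savez("w6.npz",**d);print(sensors.get_obs()["ee_pos"],sensors.get_obs()["qvel"].round(3),200/np.tan(np.radians(d["fov_y"]/2)))
m=(d["frame"].max(2)<45).astype(np.uint8);m[:, :260]=0;m[:,390:]=0
n,l,st,c=cv2.connectedComponentsWithStats(m)
for i in range(1,n):
    if st[i,4]>30: print(st[i],c[i])
for y in range(100,275,4): print(y,"".join("#" if v<45 else ("g" if v<100 else ".") for v in d["frame"].max(2)[y,280:365]))
E
python3 dark.py
```

```text
t: 9.18
ee_pos: [659.8, 304.8, 292.6]
orientation: [1.426, -2.798, 0.0]
ft_force: [0.0, -0.7, -0.9]
width: 88.0
grasp_force: 0.0
[659.9 304.9 292.8] [ 0. -0. -0.  0. -0.  0.] 288.9288352633826
[310  99  28  29 390] [323.  113.9]
[313 133  20  18 152] [321.8 142.6]
[309 238  23  27 333] [319.9 251.3]
[ 260  363  130   37 4648] [324.7 381.6]
100 ....................................gggg##########gg.................................
104 ................................g########ggggg########gg.............................
108 ..............................g###ggg#ggggggggggg#g######g...........................
112 .............................g####ggg##ggggggggggggg#g####g..........................
116 .............................g#####g##gggggggggggg#gg####gg..........................
120 ...............................g####g##g#####ggg########g............................
124 .................................g##################gg...............................
128 ......................................ggggggggggg....................................
132 ..................................
[... 2501 characters left out ...]
..............g######ggg#g#ggggg####g.................................
248 .............................g###g#g#ggggggg#g#g#g#gg................................
252 ............................gg###gggg#########gg#g#gg................................
256 .............................g#####g##g#g#g######gggg................................
260 ..............................gg##g#####g########gg..................................
264 ...................................gggggg#gggg.......................................
268 .....................................................................................
272 .....................................................................................
```

```bash
python3 - <<'E'
from h import *
np.set_printoptions(precision=1,suppress=True)
w=dict(np.load("w6.npz"));print("cam",ray(w,0,0)[0])
k=onz(w,323.7,113.6,224);a=onz(w,322.7,142.2,170)
for z in(170,190):
  p=onz(w,319.9,251,z);v=a-p;print("post",z,p,np.hypot(*v[:2]),np.degrees(np.arctan2(v[1],v[0]))%360)
  v=k-p;print(np.degrees(np.arctan2(v[1],v[0]))%360)
v=k-a;f=np.hypot(*v[:2]);print("knob",k,"axle",a,f,np.arcsin(f/60))
E
```

```text
cam [618.4 248.4 454.6]
post 170 [696.5 351.  170. ] 113.79562678191077 232.55824152985275
232.50738882619788
post 190 [691.  343.8 190. ] 104.73286598902843 232.54226093808518
232.49084493521963
knob [612.5 241.5 224. ] axle [627.3 260.7 170. ] 24.291332051905446 0.41682083202963466
```

```bash
python3 -m handwheel '[[40,0,0,0,0,0,0],[41,0,0,0,0,0,0],[0,0,0,0,0,0,0],[0,0,40,0,0,0,0],[0,0,36.5,0,0,0,0],[0,0,10,0,0,0,0.5],[0,0,0,0,0,0,1],[0,0,0,0,0,0,1],[0,0,0,0,0,0,1],[0,0,0,0,0,0,1]]';python3 -m handwheel '[[2,-0.5,1,0,0,0,1],[2,-0.5,1,0,0,0,1],[2,-0.5,1,0,0,0,1],[0.5,0,0,0,0,0,1],[0,0,0,0,0,0,1],[0,0,0,0,0,0,1]]';python3 -m handwheel '[[0,0,0,0,0,0,0.6],[0,0,0,0,0,0,0.3],[0,0,0,0,0,0,0],[0,0,0,0,0,0,0],[0,0,-20,0,0,0,0],[0,0,-36,0,0,0,0],[0,0,-30,0,0,0,0],[-41,0,0,0,0,0,0],[-40,0,0,0,0,0,0],[0,0,0,0,0,0,0]]';python3 -m handwheel '[[0,0,0,0,0,0,0],[0,0,0,0,0,0,0]]';python3 dark.py | head -6;  python3 - <<'E'
from h import *
np.set_printoptions(precision=1,suppress=True)
E
```

```text
t: 10.48
ee_pos: [613.1, 240.4, 207.1]
orientation: [-1.427, 2.797, -0.0]
ft_force: [-1.2, -1.0, -0.3]
width: 41.5
grasp_force: 0.0
t: 11.22
ee_pos: [610.1, 234.2, 203.2]
orientation: [-1.427, 2.799, 0.0]
ft_force: [-0.7, 3.3, 1.6]
width: 22.3
grasp_force: 30.0
t: 12.48
ee_pos: [658.7, 301.6, 290.3]
orientation: [-1.429, 2.796, 0.0]
ft_force: [-0.8, 0.4, 0.5]
width: 88.0
grasp_force: 0.0
t: 12.72
ee_pos: [657.3, 298.8, 289.7]
orientation: [1.426, -2.799, 0.0]
ft_force: [0.4, 0.1, -0.6]
width: 87.4
grasp_force: 0.0
[657.3 298.8 289.7] [-0.  0. -0. -0. -0. -0.] 288.9288352633826
[310 104  28  29 393] [322.9 118.5]
[313 139  21  19 166] [322.5 149. ]
[311 245  23  27 356] [321.4 257.7]
[ 260  363  130   37 4642] [324.7 381.6]
100 .....................................................................................
```

```bash
python3 - <<'E'
from h import *
np.set_printoptions(precision=2,suppress=True)
w=dict(np.load("w6.npz"))
k=onz(w,323.7,118.2,222.5);a=onz(w,323.2,148.3,170);p=onz(w,321.5,257.6,180)
f=np.hypot(*(k-a)[:2]);g=lambda v:np.degrees(np.arctan2(v[1],v[0]))%360
print(k,a,p,f,np.arcsin(f/60),g(a-p),g(k-p))
E
```

```text
[612.   238.13 222.5 ] [627.78 259.41 170.  ] [693.53 347.21 180.  ] 26.493291803376856 0.4573308873709418 233.17156170541017 233.22068629276902
```

```bash
python3 -m handwheel '[[38,0,0,0,0,0,0],[38,0,0,0,0,0,0],[0,0,0,0,0,0,0],[0,0,40,0,0,0,0],[0,0,35.5,0,0,0,0],[0,0,10,0,0,0,0.5],[0,0,0,0,0,0,1],[0,0,0,0,0,0,1],[0,0,0,0,0,0,1],[0,0,0,0,0,0,1]]';python3 -m handwheel '[[0,0,0,0,0,0,1],[0,0,0,0,0,0,1],[0,0,0,0,0,0,1],[1.5,0,0.7,0,0,0,1],[1.5,0,0.7,0,0,0,1],[1.5,0,0.6,0,0,0,1],[0,0,0,0,0,0,1],[0,0,0,0,0,0,1]]';python3 -m handwheel '[[0,0,0,0,0,0,0.6],[0,0,0,0,0,0,0.3],[0,0,0,0,0,0,0],[0,0,0,0,0,0,0],[0,0,-20,0,0,0,0],[0,0,-36,0,0,0,0],[0,0,-30,0,0,0,0],[-38,0,0,0,0,0,0],[-38,0,0,0,0,0,0],[0,0,0,0,0,0,0]]';python3 -m handwheel '[[0,0,0,0,0,0,0],[0,0,0,0,0,0,0]]';python3 dark.py | head -6
```

```text
t: 14.02
ee_pos: [613.4, 238.3, 204.5]
orientation: [-1.427, 2.797, -0.0]
ft_force: [0.6, -0.9, 0.9]
width: 41.3
grasp_force: 0.0
t: 15.02
ee_pos: [610.5, 234.7, 201.5]
orientation: [-1.427, 2.798, 0.0]
ft_force: [0.8, 3.9, -1.2]
width: 22.5
grasp_force: 30.0
t: 16.27
ee_pos: [656.0, 297.8, 288.9]
orientation: [-1.429, 2.796, 0.0]
ft_force: [-0.6, -0.4, -0.0]
width: 87.8
grasp_force: 0.0
t: 16.52
ee_pos: [654.7, 295.2, 288.2]
orientation: [1.427, -2.799, 0.0]
ft_force: [0.3, 0.1, -0.4]
width: 88.0
grasp_force: 0.0
[654.7 295.2 288.2] [ 0.  0. -0.  0. -0.  0.] 288.9288352633826
[310 104  27  29 385] [322.9 118.8]
[313 144  21  19 184] [322.6 152.7]
[311 249  22  27 386] [321.5 262.1]
[ 260  363  130   37 4644] [324.8 381.6]
100 .....................................................................................
```

```bash
python3 - <<'E'
from h import *
np.set_printoptions(precision=2,suppress=True)
w=dict(np.load("w6.npz"))
k=onz(w,323.5,118.2,222);a=onz(w,323.2,152.7,170);p=onz(w,321.7,262,180)
f=np.hypot(*(k-a)[:2]);g=lambda v:np.degrees(np.arctan2(v[1],v[0]))%360
print(k,a,p,f,np.arcsin(f/60),g(a-p),g(k-p))
o=sensors.get_obs();print(o["ee_pos"],Ro.from_rotvec(o["orientation"]).as_matrix().round(3).tolist(),o["qpos"])
T=viewer.get_image("top")
# sleeve + feeler in the top view now
hsv=cv2.cvtColor(T["frame"],cv2.COLOR_BGR2HSV)
m=cv2.inRange(hsv,(0,0,190),(179,45,255));m[:205]=0;m[245:]=0;m[:,375:][:,40:]=0;m[:,:372]=0
c=max(cv2.findContours(m,0,2)[0],key=cv2.contourArea);r=cv2.minAreaRect(c);print("sleeve rect",r)
P=np.array([onz(T,*q,40)[:2] for q in cv2.boxPoints(r)]);e=[P[1]-P[0],P[2]-P[1]];print(P.mean(0),[(np.hypot(*x),g(x)) for x in e])
m=cv2.inRange(hsv,(100,120,30),(130,255,255));m[:165]=0;m[215:]=0;m[:,:335]=0;m[:,390:]=0
c=max(cv2.findContours(m,0,2)[0],key=cv2.contourArea);r=cv2.minAreaRect(c);P=np.array([onz(T,*q,10)[:2] for q in cv2.boxPoints(r)]);e=[P[1]-P[0],P[2]-P[1]];print("feeler",P.mean(0),[(np.hypot(*x),g(x)) for x in e])
E
```

```text
[609.51 234.47 222.  ] [627.53 259.09 170.  ] [693.19 347.12 180.  ] 30.51327242731418 0.5335051996468076 233.28282846867143 233.3956572763524
[654.68 295.18 288.15] [[-0.588, -0.809, -0.0], [-0.809, 0.588, -0.0], [0.0, -0.0, -1.0]] [ 0.41  0.51  1.34 -0.    1.29 -2.11]
sleeve rect ((389.0384826660156, 224.19227600097656), (15.689291000366211, 9.021342277526855), 78.69007110595703)
[ 505.35 -251.74] [(np.float64(32.616377799006955), np.float64(280.87735402831163)), (np.float64(56.35514733389747), np.float64(189.91032786225674))]
feeler [ 636.06 -148.67] [(np.float64(61.65565122504629), np.float64(349.7980967158257)), (np.float64(41.52593388225841), np.float64(259.8972521482085))]
```

```bash
python3 -m handwheel '[[0,0,0,0,0,0.188,0],[0,0,0,0,0,0.188,0],[0,0,0,0,0,0.188,0],[0,0,0,0,0,0.188,0],[0,0,0,0,0,0.188,0],[0,0,0,0,0,0.188,0],[0,0,0,0,0,0.188,0],[0,0,0,0,0,0.188,0],[0,0,0,0,0,0.188,0],[0,0,0,0,0,0.188,0]]' | sed -n 2,3p; python3 -m handwheel '[[-25,-30,0,0,0,0,0],[-38,-47,0,0,0,0,0],[-38,-47,0,0,0,0,0],[-38,-47,0,0,0,0,0],[-38,-47,0,0,0,0,0],[-38,-47,0,0,0,0,0],[-38,-47,0,0,0,0,0],[-38,-47,0,0,0,0,0],[-38,-47,0,0,0,0,0],[-25,-30,0,0,0,0,0]]'| sed -n 2,3p; python3 -m handwheel '[[0,0,0,0,0,0.188,0],[0,0,0,0,0,0.188,0],[0,0,0,0,0,0.188,0],[0,0,0,0,0,0.188,0],[0,0,0,0,0,0.188,0],[0,0,0,0,0,0.188,0],[0,0,0,0,0,0.188,0],[0,0,0,0,0,0.188,0],[0,0,0,0,0,0.188,0],[0,0,0,0,0,0.188,0]]'|sed -n 2,3p;python3 -m handwheel '[[0,0,0,0,0,0.15,0],[0,0,0,0,0,0,0],[0,0,0,0,0,0,0]]'; python3 - <<'E'
from h import *
np.set_printoptions(precision=2,suppress=True)
d=viewer.get_image("wrist");np.savez("w7.npz",**d)
o=sensors.get_obs();R=Ro.from_rotvec(o["orientation"]).as_matrix();print(o["ee_pos"],np.degrees(np.arctan2(R[1,0],R[0,0])),o["qpos"])
cv2.imwrite("pics/w7.png",d["frame"])
print(proj(d,np.array([505,-252.,40])),proj(d,np.array([634.,-152,65])))
E
```

```text
ee_pos: [654.9, 295.4, 287.9]
orientation: [1.421, 2.802, -0.0]
ee_pos: [514.8, -250.8, 288.1]
orientation: [1.414, 2.805, -0.0]
ee_pos: [515.7, -248.3, 288.0]
orientation: [3.099, 0.513, 0.0]
t: 20.75
ee_pos: [515.9, -248.3, 287.8]
orientation: [3.128, 0.294, 0.0]
ft_force: [0.1, 0.1, 0.8]
width: 87.9
grasp_force: 0.0
[ 516.04 -248.29  287.82] 10.712482869616515 [-0.47  0.28  1.69 -0.    1.18  0.91]
[324.37 184.22] [264.42  71.96]
```

View pics/w7.png

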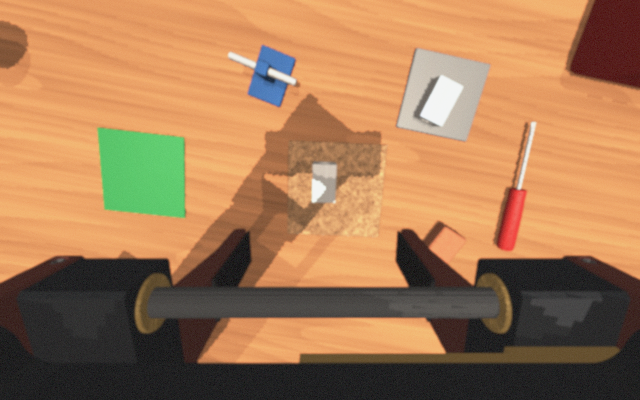

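```bash
python3 -m handwheel '[[-5,1,30,0,0,0,0],[-6,0.7,50,0,0,0,0],[0,0,50,0,0,0,0],[0,0,50,0,0,0,0],[0,0,50,0,0,0,0],[0,0,28,0,0,0,0],[0,0,0,0,0,0,0],[0,0,0,0,0,0,0]]' ; python3 - <<'E'
from h import *
np.set_printoptions(precision=2,suppress=True)
d=viewer.get_image("wrist");np.savez("w8.npz",**d)
o=sensors.get_obs();p=o["ee_pos"];print(p)
g=d["frame"].astype(int)
print("sleeve pred",proj(d,np.array([505.,-252,40])), "grip pt",proj(d,p+[0,0,10]))
m=(g.max(2)-g.min(2)<18)&(g.max(2)>80);m[:120]=0;m[255:]=0;m[:,:270]=0;m[:,380:]=0
n,l,st,c=cv2.connectedComponentsWithStats(m.astype(np.uint8));i=1+st[1:,4].argmax();print(st[i],c[i])
E
```

```text
t: 21.8
ee_pos: [506.5, -252.3, 30.7]
orientation: [3.127, 0.291, 0.002]
ft_force: [0.8, -0.4, 0.2]
width: 87.8
grasp_force: 0.0
[ 506.73 -252.5    31.13]
sleeve pred [322.37 254.17] grip pt [323.8  252.42]
[294 193  31  12 199] [304.78 199.51]
```

```bash
python3 -m handwheel '[[-1,0,12,0,0,0,0],[0,0,9,0,0,0,0],[0,0,0,0,0,0,0],[0,0,0,0,0,0,0.5],[0,0,0,0,0,0,1],[0,0,0,0,0,0,1],[0,0,0,0,0,0,1],[0,0,0,0,0,0,1],[0,0,0,0,0,0,1]]' ; python3 -m handwheel '[[0,0,0,0,0,0,1],[0,0,-10,0,0,0,1],[0,0,-30,0,0,0,1],[0,0,-30,0,0,0,1],[0,0,-30,0,0,0,1],[0,0,0,0,0,0,1]]'
```

```text
t: 22.98
ee_pos: [504.7, -252.1, 8.7]
orientation: [-3.128, -0.29, 0.0]
ft_force: [-0.5, 0.9, -0.1]
width: 33.6
grasp_force: 29.8
t: 23.72
ee_pos: [506.2, -252.9, 111.0]
orientation: [3.126, 0.29, 0.006]
ft_force: [0.5, 0.1, -2.9]
width: 33.7
grasp_force: 29.8
```

```bash
python3 -m handwheel '[[0,0,0,0,0,-0.15,1],[0,0,0,0,0,-0.15,1],[0,0,0,0,0,-0.15,1],[0,0,0,0,0,-0.15,1],[0,0,0,0,0,-0.15,1],[0,0,0,0,0,-0.15,1],[0,0,0,0,0,-0.15,1],[0,0,0,0,0,-0.16,1],[0,0,0,0,0,0,1]]'|sed -n 2,3p; python3 -m handwheel '[[3,15,0,0,0,0,1],[4,30,0,0,0,0,1],[5,30,0,0,0,0,1],[5,20,0,0,0,0,1],[5,14,0,0,0,0,1],[0,0,0,0,0,0,1],[0,0,0,0,0,0,1],[0,0,0,0,0,0,1]]'; python3 - <<'E'
from h import *
np.set_printoptions(precision=2,suppress=True)
d=viewer.get_image("wrist");np.savez("w9.npz",**d)
o=sensors.get_obs();R=Ro.from_rotvec(o["orientation"]).as_matrix();p=o["ee_pos"];print(p,np.degrees(np.arctan2(R[1,0],R[0,0])),o["qpos"])
b=cv2.resize(d["frame"][60:310,170:470],None,fx=2.4,fy=2.4,interpolation=cv2.INTER_CUBIC)
cv2.imwrite("pics/w9.png",b)
print(proj(d,np.array([627.,-192,65])),proj(d,np.array([641.,-111,65])))
E
```

```text
ee_pos: [503.9, -251.7, 107.4]
orientation: [-2.408, -2.015, 0.001]
t: 25.85
ee_pos: [615.1, -249.6, 108.6]
orientation: [-2.408, -2.017, 0.0]
ft_force: [-0.3, 0.4, -2.7]
width: 33.7
grasp_force: 29.8
[ 615.24 -249.64  108.75] 79.87899433987631 [-0.4   0.61  1.61 -0.    0.92 -0.23]
[325.78 143.03] [325.54   8.97]
```

View pics/w9.png

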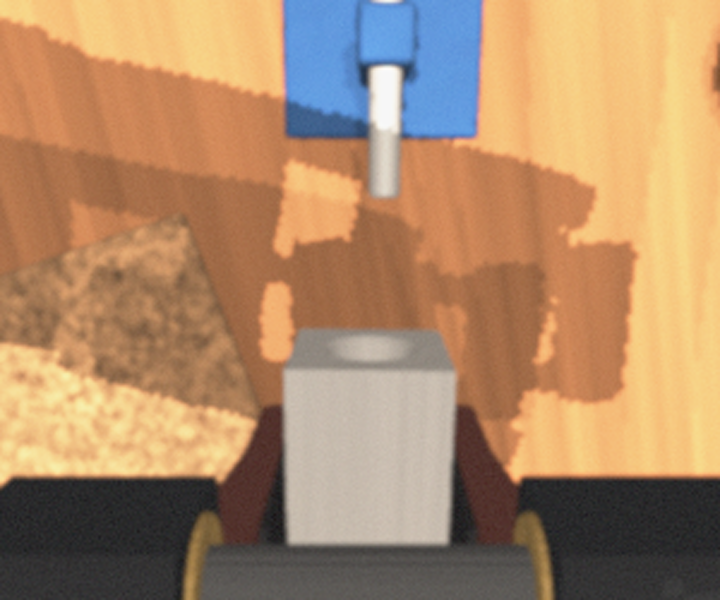

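View: pin end at px (330,141), aligned with tool x; the sleeve's +x end shows a round hole at (324,205). Compute the lateral offset.

```bash
python3 - <<'E'
from h import *
np.set_printoptions(precision=2,suppress=True)
d=dict(np.load("w9.npz"));o=sensors.get_obs();R=Ro.from_rotvec(o["orientation"]).as_matrix();p=o["ee_pos"]
L=lambda X:R.T@(X-p)
print("p",p,"pin end",L(onz(d,330.4,141.8,65)),"pin further",L(onz(d,331.2,90,65)),"world",onz(d,330.4,141.8,65))
print("hole",L(onz(d,324.2,205,p[2]+14.3)))
for x,y in((285,368),(456,368),(290,545),(449,545),(300,330),(440,330)):
    print(L(onz(d,x/2.4+170,y/2.4+60,p[2]+14.3+(17 if y>340 else 17))))
print(R.round(3).tolist())
E
```

```text
p [ 615.24 -249.64  108.75] pin end [59.65  4.69 43.75] pin further [93.52  4.96 43.75] world [ 630.32 -191.74   65.  ]
hole [ 29.82   0.23 -14.3 ]
[ 30.36 -16.57 -31.29]
[ 30.41  17.07 -31.3 ]
[ -8.69 -16.66 -31.29]
[ -8.63  16.92 -31.31]
[ 38.07 -13.44 -31.29]
[ 38.11  13.71 -31.3 ]
[[0.176, 0.984, -0.0], [0.984, -0.176, 0.0], [0.0, -0.0, -1.0]]
```

```bash
python3 -m handwheel '[[0,4.5,10,0,0,0,1],[0,0,25,0,0,0,1],[0,0,18,0,0,0,1],[0,0,5,0,0,0,1],[5,0,0,0,0,0,1],[8,0,0,0,0,0,1],[8,0,0,0,0,0,1],[0,0,0,0,0,0,1],[0,0,0,0,0,0,1]]'; python3 -m handwheel '[[3,0,0,0,0,0,1],[3,0,0,0,0,0,1],[3,0,0,0,0,0,1],[3,0,0,0,0,0,1],[0,0,0,0,0,0,1],[0,0,0,0,0,0,1]]'; python3 - <<'E'
from h import *
o=sensors.get_obs();print(o["ee_pos"],o["ft_force"],o["moment"])
E
```

```text
t: 27.02
ee_pos: [624.2, -229.6, 51.0]
orientation: [2.407, 2.018, 0.0]
ft_force: [0.3, -0.2, -2.7]
width: 34.1
grasp_force: 29.8
t: 27.78
ee_pos: [626.1, -217.8, 50.7]
orientation: [2.408, 2.018, -0.0]
ft_force: [-0.8, -0.3, -2.8]
width: 34.1
grasp_force: 29.8
[ 626.07902774 -217.8481827    50.68948064] [-0.79752546 -0.25690873 -2.82530572] [-0.04846406  0.05863517  0.05140024]
```

```bash
python3 -m handwheel '[[3,0,0,0,0,0,1],[3,0,0,0,0,0,1],[3,0,0,0,0,0,1],[0,0,0,0,0,0,1],[0,0,0,0,0,0,1]]'; python3 -m handwheel '[[3,0,0,0,0,0,1],[3,0,0,0,0,0,1],[3,0,0,0,0,0,1],[0,0,0,0,0,0,1],[0,0,0,0,0,0,1],[0,0,0,0,0,0,1]]'
```

```text
t: 28.4
ee_pos: [627.7, -208.9, 50.7]
orientation: [2.408, 2.018, -0.0]
ft_force: [-0.3, 0.3, -2.3]
width: 34.0
grasp_force: 29.8
t: 29.15
ee_pos: [629.2, -200.2, 50.7]
orientation: [2.408, 2.017, 0.0]
ft_force: [-0.4, 0.3, -1.3]
width: 34.1
grasp_force: 29.8
```

```bash
python3 -m handwheel '[[1.5,0,0,0,0,0,1],[1.5,0,0,0,0,0,1],[0,0,0,0,0,0,1],[0,0,0,0,0,0,1]]'|sed -n 2,5p; python3 -m handwheel '[[1,0,0,0,0,0,1],[0,0,0,0,0,0,1],[0,0,0,0,0,0,1]]'|sed -n 2,5p;python3 -m handwheel '[[1,0,0,0,0,0,1],[0,0,0,0,0,0,1],[0,0,0,0,0,0,1]]'|sed -n 2,5p; python3 - <<'E'
from h import *
d=viewer.get_image("wrist");np.savez("w10.npz",**d)
g=d["frame"].astype(int)
for y in range(100,260,5): print(y,[tuple(g[y,x]) for x in (324,)],"".join("B" if v[0]>v[2]+25 else ("#" if v.max()-v.min()<25 and v.max()>90 else ".") for v in g[y,270:390:2]))
E
```

```text
ee_pos: [629.8, -197.1, 50.7]
orientation: [2.408, 2.018, 0.0]
ft_force: [0.5, 0.4, -2.6]
width: 33.8
ee_pos: [629.9, -196.2, 50.7]
orientation: [2.408, 2.018, 0.0]
ft_force: [-0.3, 1.0, -2.7]
width: 33.6
ee_pos: [630.0, -195.8, 50.7]
orientation: [2.408, 2.017, -0.001]
ft_force: [-0.7, -5.6, -2.5]
width: 34.0
100 [(np.int64(247), np.int64(247), np.int64(247))] .......................########.............................
105 [(np.int64(247), np.int64(247), np.int64(247))] .......................########.............................
110 [(np.int64(247), np.int64(247), np.int64(247))] .......................########.............................
115 [(np.int64(247), np.int64(248), np.int64(247))] .......................########.............................
120 [(np.int64(207), np.int64(218), np.int64(226))] .......................#.###.#..............................
125 [(np.int64(208), np.int64(218), np.int64(225))] ..BBBBBBBBBBBBBBBBBBBB##.####.##BBBBBBBBBBBBBBBBBBB#........
130 [(np.int64(209), np.int64(219), np.int64(227))] ..BBBBBBBBBBBBBBBBBBBB######..#BBBBBBBBBBBBBBBBBBBBB......
[... 2113 characters left out ...]
....#.................
230 [(np.int64(180), np.int64(194), np.int64(206))] ..............#.............#.........#.....................
235 [(np.int64(184), np.int64(197), np.int64(208))] ...........................#................................
240 [(np.int64(181), np.int64(195), np.int64(207))] .............#...#........#.........#.......#...............
245 [(np.int64(183), np.int64(196), np.int64(209))] .........##..####...#.......#.......#....#..................
250 [(np.int64(180), np.int64(195), np.int64(207))] .........#.....#...#.#..#.#..#.#...........##...............
255 [(np.int64(179), np.int64(192), np.int64(204))] .........#..........#..............#........#...............
```

```bash
python3 -m handwheel '[[-4,0,0,0,0,0,1],[-8,0,0,0,0,0,1],[-12,0,0,0,0,0,1],[-20,0,0,0,0,0,1],[-16,0,0,0,0,0,1],[0,0,0,0,0,0,1],[0,0,-30,0,0,0,1],[0,0,-50,0,0,0,1],[0,0,-50,0,0,0,1],[0,0,-50,0,0,0,1]]'; python3 -m handwheel '[[0,0,-30,0,0,0,1],[20,-15,0,0,0,0,1],[36,-29,0,0,0,0,1],[36,-29,0,0,0,0,1],[36,-29,0,0,0,0,1],[36,-29,0,0,0,0,1],[36,-29,0,0,0,0,1],[32,-27,0,0,0,0,1],[20,-15,0,0,0,0,1],[0,0,0,0,0,0,1]]'; python3 -m handwheel '[[0,0,0,0,0.15,0,1],[0,0,0,0,0.15,0,1],[0,0,0,0,0,0,1]]';python3 -c "
from h import *
o=sensors.get_obs();print(o['qpos'].round(3),Ro.from_rotvec(o['orientation']).as_matrix().round(3).tolist())"
```

```text
t: 31.7
ee_pos: [619.3, -253.8, 232.1]
orientation: [-2.408, -2.017, -0.0]
ft_force: [0.6, -0.3, -1.7]
width: 33.7
grasp_force: 29.8
t: 32.95
ee_pos: [463.9, 30.5, 260.9]
orientation: [-2.405, -2.021, -0.0]
ft_force: [0.0, -0.8, -2.4]
width: 33.6
grasp_force: 29.8
t: 33.33
ee_pos: [464.9, 26.8, 260.3]
orientation: [-2.25, -1.877, -0.339]
ft_force: [-0.6, -0.6, -2.8]
width: 33.6
grasp_force: 29.8
[-0.166  0.135  1.972  0.345  1.057 -0.16 ] [[0.172, 0.984, 0.052], [0.94, -0.179, 0.29], [0.295, -0.001, -0.956]]
```

```bash
python3 -m handwheel '[[0,0,0,0,0.14,0,1],[0,0,0,0,0.14,0,1],[0,0,0,0,0.14,0,1],[0,0,0,0,0.14,0,1],[0,0,0,0,0,0,1]]';python3 -c "
from h import *
o=sensors.get_obs();print(o['qpos'].round(3),Ro.from_rotvec(o['orientation']).as_matrix().round(3).tolist())"
```

```text
t: 33.95
ee_pos: [464.4, 28.1, 258.9]
orientation: [-1.883, -1.572, -0.856]
ft_force: [-0.6, -0.1, -2.3]
width: 33.7
grasp_force: 29.8
[-0.471  0.305  2.019  0.855  1.282 -0.749] [[0.119, 0.984, 0.13], [0.643, -0.176, 0.745], [0.756, -0.005, -0.654]]
```

```bash
python3 -m handwheel '[[0,0,0,0,0.14,0,1],[0,0,0,0,0.14,0,1],[0,0,0,0,0.14,0,1],[0,0,0,0,0.14,0,1],[0,0,0,0,0.14,0,1],[0,0,0,0,0,0,1],[0,0,0,0,0,0,1],[0,0,0,0,0,0,1]]';python3 -c "
from h import *
o=sensors.get_obs();R=Ro.from_rotvec(o['orientation']).as_matrix();print(o['qpos'].round(3),R.round(3).tolist());print('sleeve',o['ee_pos']-14.3*R[:,2],'turn to x-up (tool axes)',R.T@np.cross(R[:,0],[0,0,1]), 'shift to mat',R.T@(np.array([463,29,260])-(o['ee_pos']-14.3*R[:,2])))"
```

```text
t: 34.95
ee_pos: [465.0, 29.5, 261.6]
orientation: [-1.347, -1.133, -1.33]
ft_force: [0.6, 0.2, -2.0]
width: 34.0
grasp_force: 29.8
[-0.614  0.709  2.01   1.16   1.733 -1.187] [[0.0, 0.985, 0.173], [0.014, -0.173, 0.985], [1.0, 0.002, -0.014]]
sleeve [462.50993204  15.44498556 261.76095208] turn to x-up (tool axes) [2.85524645e-22 1.43282552e-02 2.14975646e-03] shift to mat [-1.56425668 -1.87203694 13.45838452]
```

```bash
python3 -m handwheel '[[0,-1,4,0,0.014,0,1],[0,-1,6,0,0,0,1],[-1,0,3.5,0,0,0,1],[0,0,0,0,0,0,1],[0,0,0,0,0,0,1],[0,0,0,0,0,0,1],[0,0,0,0,0,0,1],[0,0,0,0,0,0,1]]';python3 -c "
from h import *
o=sensors.get_obs();R=Ro.from_rotvec(o['orientation']).as_matrix();print(R[:,0],'sleeve',o['ee_pos']-14.3*R[:,2],o['qvel'].round(3))
d=viewer.get_image('wrist');e=dict(np.load('w9.npz'))
def sob(f): 
    g=cv2.GaussianBlur(f[190:290,280:370],(3,3),0);return cv2.Canny(g,40,120)>0
a,b=sob(d['frame']),sob(e['frame'])
for y in (198,205,213,220,240,270): print(y,np.flatnonzero(a[y-190])+280,np.flatnonzero(b[y-190])+280)
for x in (300,324,345): print(x,np.flatnonzero(a[:,x-280])+190,np.flatnonzero(b[:,x-280])+190)
"
```

```text
t: 35.95
ee_pos: [465.3, 42.8, 259.6]
orientation: [-1.335, -1.118, -1.339]
ft_force: [-0.3, -0.5, -1.9]
width: 34.0
grasp_force: 29.8
[-4.96209294e-04 -3.15865039e-03  9.99994888e-01] sleeve [462.75204745  28.71008349 259.59107027] [ 0.    -0.001  0.001  0.     0.002  0.001]
198 [293 353 354] [292 352 353 363]
205 [307 338 339 340 341 342 357] [291 307 308 355 356 362 363]
213 [287 360] [288 289 291 292 293 294 295 296 297 298 299 300 301 302 303 304 305 306
 307 308 309 358 359 363]
220 [287 359] [288 360]
240 [288 359] [288 359]
270 [280 284 288 358 362 366] [281 288 357 365]
300 [193 196 215] [196 213 286]
324 [193 196 203 209 215] [197 210 214 286]
345 [197 215] [197 214 287]
```

```bash
python3 -c "
from h import *
print(ctrl.close_job())"
```

```text
the job is handed in; nothing more can be done
None
```

The job is handed in at about 36 s: the lamp arm is aimed at the mat's middle to within about 1° with its head about 30° down, the pin went in to the bottom of the hole in the sleeve, and the gripper holds the sleeve still, hole up, about 26 cm above the mat's middle.

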